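Turn the utensil carousel to the flour scoop

TASK

Turn the utensil carousel by pushing on its bare spokes with a fingertip until the flour scoop hangs straight above the pointed steel tab on the wooden foot, and leave it standing there. Push it round steadily without spinning it, do not lift the spoked head on its post, and do not touch the hanging utensils or disturb the cups, bowls and shakers standing about.

Things in the scene. Friction and masses are not known exactly. Their poses are not given: they have to be found in the camera images.
- carousel: Utensil carousel: a round wooden foot, 260 mm across and 16 mm high, fixed to the worktop, with an upright steel post and on it a turning head of four level steel spokes, 90 degrees apart. Origin on the turning axis, at the worktop; its -x axis points from the axis to the serving mark.
- hub (a point): Centre of the spoked head, on the vertical turning axis, 250 mm above the worktop. All spokes have their centre line at this height: round bars 10 mm thick, each ending in an 18 mm black ball 167 mm from the axis (outer end at 176 mm). The last 55 mm of each spoke, outside the utensil's hook (100 mm from the axis), are bare. The hub, 48 mm across, rises 16 mm above the spokes.
- scoop_spoke (a point): Point on the centre line of the spoke that carries the steel flour scoop, 100 mm from the turning axis, straight above the hanging scoop.
- scissors_spoke (a point): The same point on the spoke that carries the scissors, 90 degrees counter-clockwise (seen from above) of the scoop's spoke.
- probe_spoke (a point): The same point on the spoke that carries the probe thermometer, opposite the scoop's spoke.
- spoon_spoke (a point): The same point on the spoke that carries the spoon, 90 degrees clockwise of the scoop's spoke.
- serving_mark (a point): The serving mark: the inner end of the only raised steel tab on the wooden foot, a pointer 12 mm wide and 40 mm long that lies radially near the rim and points at the post. This point is 100 mm from the axis and 29 mm above the worktop. The tab is on the robot's side of the foot, more or less to the left or right.
- head (a joint): Turn of the spoked head on its post, rad, growing counter-clockwise seen from above; 0 (or any whole number of turns, 6.283) has the scoop's spoke straight above the serving mark. It turns freely either way for more than a full turn, meets no stop, has a light friction (about 1 N pushed at the spoke's end) and stays where it is left.
- carousel_sleeve (a joint): Height by which the head has been lifted on its post, m; 0 = resting down. It sits there by its own weight (about 1 kg).
- flour_scoop: flour scoop, 168 mm long, 58 mm wide, hanging upright under its spoke, fixed to it and turning with it. Its top end is 20 to 35 mm below the spoke, its origin about half-way down; all of it lies within 125 mm of the turning axis.
- scissors: scissors, 199 mm long, 87 mm wide over the finger loops, hanging upright under its spoke, fixed to it and turning with it. Its top end is 20 to 35 mm below the spoke, its origin about half-way down; all of it lies within 125 mm of the turning axis.
- probe: probe thermometer, 194 mm long, 28 mm wide, hanging upright under its spoke, fixed to it and turning with it. Its top end is 20 to 35 mm below the spoke, its origin about half-way down; all of it lies within 125 mm of the turning axis.
- spoon: plain wooden-handled spoon, 170 mm long, hanging upright under its spoke, fixed to it and turning with it. Its top end is 20 to 35 mm below the spoke, its origin about half-way down; all of it lies within 125 mm of the turning axis.
- sauce_cup: Bystander: steel sauce cup, 68 mm across, 59 high mm, loose on the worktop; origin at the centre of its underside.
- small_cup: Bystander: smaller steel sauce cup, 64 mm across, 51 high mm, loose on the worktop; origin at the centre of its underside.
- salt_shaker: Bystander: salt shaker, 44 mm across, 90 high mm, loose on the worktop; origin at the centre of its underside.
- flour_shaker: Bystander: steel flour shaker, 69 mm across, 102 high mm, loose on the worktop; origin at the centre of its underside.
- stone_bowls: Bystander: two nested stoneware bowls, 160 mm across, 76 high mm, loose on the worktop; origin at the centre of its underside.
- soup_bowl: Bystander: lacquer soup bowl, 97 mm across, 69 high mm, loose on the worktop; origin at the centre of its underside.

How it is judged (in metres and radians):
At the end, for the whole second after the job is handed in: The scoop's spoke, 100 mm from the axis, is within 18 mm horizontally of the serving mark (about 10 degrees either way); the head is at rest (under 0.05 rad/s) and down on its post (under 3 mm lifted) (horizontal distance between scoop_spoke and serving_mark below 0.018 m and velocity of joint head between -0.05 and 0.05 rad/s and value of joint carousel_sleeve below 0.003 m); the robot touches nothing.
It fails at once if the spoked head is lifted more than 8 mm on its post (value of joint carousel_sleeve above 0.008 m).
It fails at once if the head is spun faster than 3.5 rad/s (velocity of joint head above 3.5 rad/s or velocity of joint head below -3.5 rad/s).
It fails at once if the robot touches a hanging utensil with more than 1 N (contact force between any of flour_scoop, scissors, probe, spoon and the arm above 1 N or contact force between any of flour_scoop, scissors, probe, spoon and the fingers above 1 N).
It fails at once if a cup, bowl or shaker is moved more than 20 mm or tipped (distance of any of sauce_cup, small_cup, salt_shaker, flour_shaker, stone_bowls, soup_bowl from where it was at the start of the episode above 0.02 m or angle between any of sauce_cup, small_cup, salt_shaker, flour_shaker, stone_bowls, soup_bowl's own z axis and vertical above 0.3 rad).
It also fails if it takes over 64 s, if anything falls off the work surface, if the arm or the gripper's body presses on something with over 40 N, if the wrist force passes 120 N, or if a joint passes its speed limit or range.

ROBOT

A 7-joint arm with a two-finger parallel gripper is mounted at the origin on a cart in front of the work surface, level with it; the furniture and walls round the work are solid. World frame = base frame: x ahead of the robot, y to its left, z up, the work surface at z = 0. Lengths are in m, angles in degrees, forces in N, time in s.
With the tool pointing down it reaches from about 0.425 to 0.875 m from the base axis. Payload 4.7 kg.
Tool frame: the origin (TCP) lies at the very end of the fingers, on their centre line; the grasp point (between the pads) lies 19 mm behind it; z points along the fingers, y is the line along which they close (so a half turn about z gives the same grasp; the last joint's range is limited). The gripper opens to 87 mm and grips with 3 to 60 N. Pads are 19 mm wide; open, the fingers measure 117 mm over their backs; the gripper's body (75 mm by 190 mm) begins 51 mm behind the grasp point.
Start: joints at [-66.744, 18.392, -4.016, 83.108, 1.295, 78.541, -3.26], TCP at [0.248, 0.601, 0.223] pointing down, gripper open.
Joint ranges: [-163.93, 163.93], [-17.29, 119.83], [-79.2, 71.16], [3.27, 140.29], [-89.18, 269.18], [5.43, 117.66], [-154.24, 154.24]. Speed limits (degrees/s): [147.25, 147.25, 180, 180, 180, 180, 180].

INTERFACE

Orientations are given as [roll, pitch, yaw] about the fixed x, y, z axes, in that order (R = Rz(yaw) Ry(pitch) Rx(roll)).
In Python, from cell import telemetry, cams, env gives the robot as it stands.
- The arm moves only by the tool arm_command, never from a script. Its argument "series" is text: rows parted by semicolons, each of 5 numbers parted by spaces: the shift along the tool's x, y, z in mm, then the turn about the tool's z in rad, then the closure in counts, from 0 (fully open) to 255 (shut). A call has 1 to 20 rows; each row shifts and turns the commanded pose from where the row before left it, along the tool's axes as they then stand; what a row does not reach is not made up. A row lasts 1/12 s, in which the tool goes at most 41.7 mm and 7.16 degrees, less where a joint would pass 70% of its speed; a pose out of reach is approached as far as the arm can. A call is refused whole if a number of a shift passes 41.7 or a number of a turn 0.125, either way. A call with a gripper value outside its range is refused whole. The fingers move at their own pace and stop on an object; "squeeze" is the grip in N (left out, the last holds). Time passes only in rows, so rows that do not move let the fingers close. It gives the time, the measured TCP pose, the force, the opening and the grip force at its end, in the units of the state.
- telemetry.get_obs(): the state, without advancing time (a new reading comes with each control period).
- cams.read_camera(name): name is "scene" or "top" or "wrist"; returns the picture (480x640x3 uint8, blue, green, red); there is no depth.
- cams.calibration(name): a dict with "K" (3x3 intrinsics, pixels), "dist" ([k1, k2, p1, p2, k3] as OpenCV has them; the pictures are not rectified), "origin" and "rotation" of the camera in the world; the wrist camera has in their place "hand_eye" (4x4, takes a point from camera to tool coordinates, whose origin is the TCP and whose axes are the flange's). Camera axes: x right, y down, z forward; pixel columns grow to the right and rows downward; lengths in m; the calibration is good to about 2 mm. A picture is of the moment at which its call begins: read the wrist's pose just before it. calibration takes no time and is no camera call.
- env.sign_off(): hands the job in; it is judged then, once.
The state is a dict: "time_s": time; "qpos": joint angles; "joint_velocities": joint speeds; "effort": joint torques, N m; "tool_pos": TCP position; "tool_rot": TCP orientation; "force": force on the tool from outside, world axes, zero at the start; "wrist_torque": the same for the moment, N m; "grip_width": finger opening in m; "grasp_force": force on a finger pad.
Only numpy, scipy, OpenCV 4.12 (cv2) and the standard library are available. Lean on these libraries where they do the work, as an engineer would, in place of code of your own. Each camera call takes 0.05 s, during which the arm holds its last target. There are 200 camera calls.

## Working session

There is one attempt and no reset: what is moved stays moved. The work goes in short steps, Python scripts to look and compute and a tool call to move; the robot and the scene stay as the last step left them, time stands still between calls to the robot, and variables do not carry over. Pictures are saved under pics/ and viewed, at most 10 in all, crops included, and the job is handed in when it is done.

Besides the shell and the picture viewer there is one more tool, called after "Call:" by a JSON object that holds its "method" and its "body". arm_command: Moves the arm, as the interface text tells. Its arguments: {"type":"object","properties":{"series":{"type":"string"},"squeeze":{"type":"number"}},"required":["series"]}

```bash
mkdir -p pics
python3 - <<'E'
from cell import telemetry,cams
import cv2
o=telemetry.get_obs();print(o)
for n in("scene","top"):
    cv2.imwrite(f"pics/{n}0.png",cams.read_camera(n));print(n,cams.calibration(n))
E
```

```text
{'time_s': 0.0, 'qpos': array([-66.74243534,  18.44014474,  -4.01423144,  83.17365435,
         1.29716209,  78.54071436,  -3.2619038 ]), 'joint_velocities': array([ 0.05635367,  0.01016631, -0.04685075,  0.0942567 , -0.00788795,
        0.02346715,  0.06798634]), 'effort': array([ 3.54800859e-04, -4.91295433e+01, -4.03698161e-01, -3.12528348e+01,
       -6.39633369e-02,  4.39421798e-02,  1.74645506e-04]), 'tool_pos': array([0.24808208, 0.60020772, 0.22145998]), 'tool_rot': array([-1.79890843e+02,  8.20807448e-03,  1.57549459e+02]), 'force': array([ 0.60535529, -0.10659636, -0.31177672]), 'wrist_torque': array([0.01341768, 0.01984287, 0.0097393 ]), 'grasp_force': 0.0, 'grip_width': 0.08670735102356099}
scene {'K': array([[534.01644594,   0.        , 329.71659931],
       [  0.        , 534.01644594, 239.04693088],
       [  0.        ,   0.        ,   1.        ]]), 'dist': array([0.03409564, 0.        , 0.        , 0.        , 0.        ]), 'origin': array([-0.35595325,  0.51748424,  1.18142402]), 'rotation': array([-134.39651756,   -0.94172551, -119.27049933])}
top {'K': array([[557.22659239,   0.        , 320.95516507],
       [  0.        , 557.22659239, 239.08950315],
       [  0.        ,   0.        ,   1.        ]]), 'dist': array([-0.06272771,  0.        ,  0.        ,  0.        ,  0.        ]), 'origin': array([3.32676982e-01, 1.43580283e-03, 1.45471983e+00]), 'rotation': array([-171.86796754,    1.12235146,  -91.337726  ])}
```

View pics/scene0.png

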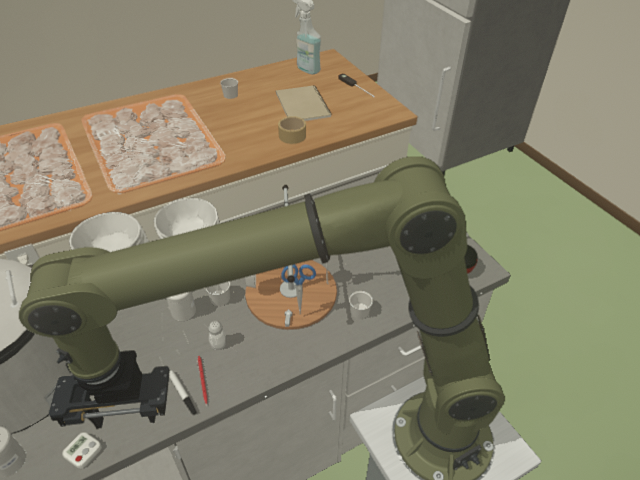

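View pics/top0.png

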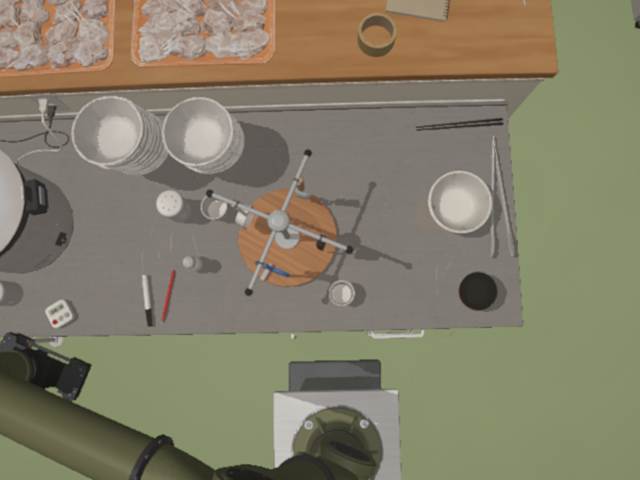

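The top view shows the carousel at about (285,230), with spoke balls near (308,153), (210,194), (249,292) and (350,250). The scene view shows the tab near (290,315). I'll enlarge both.

Run:
```python
import cv2,numpy as np
a=cv2.imread("pics/top0.png")[140:310,190:370]
a=cv2.resize(a,None,fx=3.5,fy=3.5,interpolation=cv2.INTER_CUBIC)
cv2.imwrite("pics/c1.png",a)
b=cv2.imread("pics/scene0.png")[225:345,220:390]
cv2.imwrite("pics/c2.png",cv2.resize(b,None,fx=4.5,fy=4.5,interpolation=cv2.INTER_CUBIC))
```

```text
(no output)
```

View pics/c1.png

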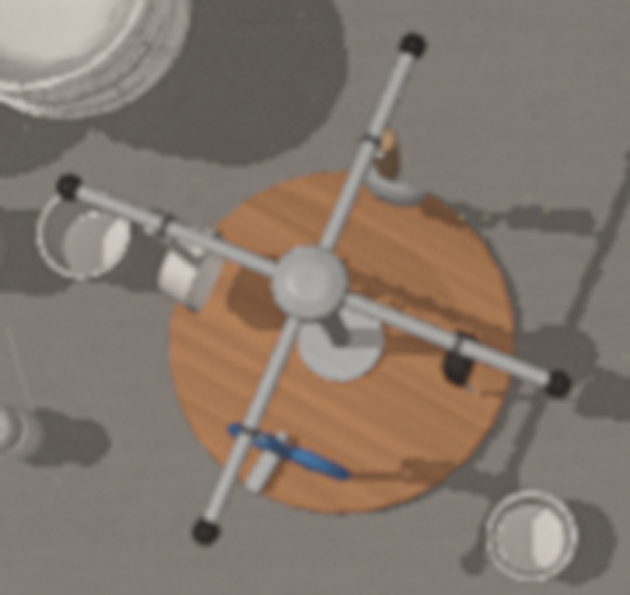

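View pics/c2.png

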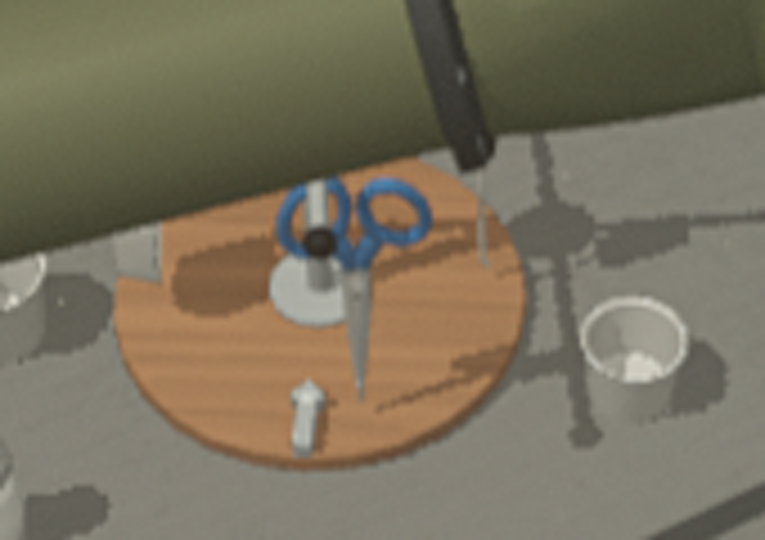

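The crop of the top view shows the balls: scoop (69,186), scissors (205,531), probe (558,384) and spoon (412,45). The tab lies under the scissors, from (257,485) to (283,440). The scene crop confirms it, with the tip at (308,380) and the outer end at (300,450).

```bash
cat > h.py <<'E'
import cv2,numpy as np
from scipy.spatial.transform import Rotation as R
from cell import cams
def ray(n,uv,z):
    c=cams.calibration(n);p=cv2.undistortPoints(np.array([[uv]],float),c["K"],c["dist"])[0,0]
    d=R.from_euler("xyz",c["rotation"],degrees=True).apply([p[0],p[1],1]);o=c["origin"]
    return (o+d*(z-o[2])/d[2])
def top(x,y,z): return ray("top",(190+(x+.5)/3.5-.5,140+(y+.5)/3.5-.5),z)[:2]
def scn(x,y,z): return ray("scene",(220+(x+.5)/4.5-.5,225+(y+.5)/4.5-.5),z)[:2]
E
python3 - <<'E'
from h import *
b={k:top(*v,.25) for k,v in dict(scoop=(69,186),sci=(205,531),probe=(558,384),spoon=(412,45)).items()}
c=np.mean(list(b.values()),0);print("c",c,"foot",(top(169,340,.016)+top(515,340,.016))/2,(top(342,170,.016)+top(342,512,.016))/2)
ang=lambda p:np.degrees(np.arctan2(*(p-c)[::-1]))
for k,v in b.items():print(k,v.round(3),np.linalg.norm(v-c).round(3),ang(v).round(1))
for p in(top(283,440,.029),top(257,485,.029),scn(308,380,.029),scn(300,450,.029)):print(p.round(3),np.linalg.norm(p-c).round(3),ang(p).round(1))
for k,p in dict(cup1=top(532,500,.055),cup2=top(83,235,.055),salt=top(5,428,.09)).items():print(k,p.round(3))
print("fl",ray("top",(169,204),.1),"bowls",ray("top",(203,132),.07))
E
```

```text
c [0.54857026 0.11382746] foot [0.54728959 0.11284045] [0.54815311 0.11251131]
scoop [0.616 0.267] 0.167 66.3
sci [0.395 0.181] 0.167 156.3
probe [ 0.481 -0.04 ] 0.168 -113.7
spoon [0.702 0.047] 0.167 -23.6
[0.472 0.156] 0.087 151.1
[0.439 0.176] 0.125 150.5
[0.478 0.158] 0.083 147.9
[0.434 0.185] 0.135 148.3
cup1 [ 0.422 -0.025]
cup2 [0.625 0.299]
salt [0.48  0.347]
fl [0.62557377 0.40194357 0.1       ] bowls [0.82111407 0.32478871 0.07      ]
```

The head has to turn counter-clockwise from 66° to about 149.5°. I'll push the scoop's spoke from behind at r≈140 mm, with the fingers closed. First I'll rise and approach.

Call:
{"method": "arm_command", "body": {"series": "0 0 -37 0 255; 0 0 -37 0 255; 0 0 -37 0 255; -28 -11 0 0 255; -28 -11 0 0 255; -28 -11 0 0 255; -28 -11 0 0 255; -28 -11 0 0 255; -28 -11 0 0 255; -28 -11 0 0 255; -28 -11 0 0 255; -28 -11 0 0 255; -28 -11 0 0 255; -28 -11 0 0 255; -28 -11 0 0 255; -28 -11 0 0 255; -28 -11 0 0 255; -28 -11 0 0 255; -28 -11 0 0 255; 0 0 0 0 255"}}

```text
time_s: 1.77
tool_pos: [0.5995, 0.2592, 0.3324]
tool_rot: [-179.7, 0.2, 157.0]
force: [0.8, -1.4, -0.8]
grip_width: 0.0004
grasp_force: 0.0
```

Call:
{"method": "arm_command", "body": {"series": "-28 -11 0 0 255; -28 -11 0 0 255; 0 0 0 0.12 255; 0 0 0 0.12 255; 0 0 0 0.12 255; 0 0 0 0.12 255; 0 0 0 0.12 255; 0 0 0 0.12 255; 0 0 0 0.12 255; 0 0 0 0.12 255; 0 0 0 0.12 255; 0 0 0 0.12 255; 0 0 0 0.12 255; 0 0 0 0.12 255; 0 0 0 0.12 255; 0 0 0 0.12 255; 0 0 0 0.12 255; 0 0 0 0.12 255; 0 0 0 0 255; 0 0 0 0 255"}}

```text
time_s: 3.43
tool_pos: [0.6381, 0.2255, 0.3331]
tool_rot: [-180.0, 0.0, 47.7]
force: [0.6, -0.4, 0.4]
grip_width: 0.0005
grasp_force: 0.0
```

Call:
{"method": "arm_command", "body": {"series": "0 8 0 0 255; 0 0 16 0 255; 0 0 16 0 255; 0 0 16 0 255; 0 0 16 0 255; 0 0 16 0 255; 0 0 15 0 255; 0 0 0 0 255; 0 0 0 0 255"}}

```text
time_s: 4.18
tool_pos: [0.6442, 0.2194, 0.2379]
tool_rot: [-180.0, 0.1, 47.6]
force: [0.8, -0.5, 0.0]
grip_width: 0.0007
grasp_force: 0.0
```

Run:
```python
from cell import cams
import cv2
a=cams.read_camera("top")[120:320,170:390];s=cams.read_camera("scene")[170:350,200:400]
cv2.imwrite("pics/d.png",cv2.hconcat([cv2.resize(a,(400,364)),cv2.resize(s,(400,364))]))
```

```text
(no output)
```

View pics/d.png

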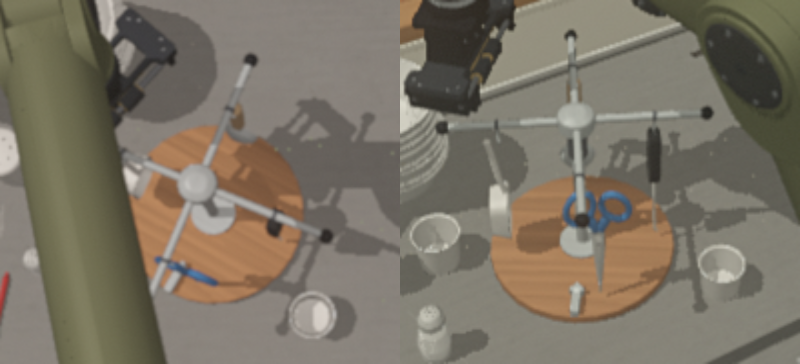

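The right half shows the gripper tip behind the scoop's spoke (ball at 441,128) and clear of the scoop. I'll push along the arc.

Call:
{"method": "arm_command", "body": {"series": "-0.1 -3.5 0 -0.025 255; -0.2 -7.1 0 -0.05 255; -0.2 -7.1 0 -0.05 255; -0.2 -7.1 0 -0.05 255; -0.2 -7.1 0 -0.05 255; -0.2 -7.1 0 -0.05 255; -0.2 -7.1 0 -0.05 255; -0.2 -7.1 0 -0.05 255; -0.2 -7.1 0 -0.05 255; -0.2 -7.1 0 -0.05 255; -0.2 -7.1 0 -0.05 255; -0.2 -7.1 0 -0.05 255; -0.2 -7.1 0 -0.05 255; -0.2 -7.1 0 -0.05 255; -0.2 -7.1 0 -0.05 255; -0.2 -7.1 0 -0.05 255; -0.2 -7.1 0 -0.05 255; -0.1 -3.5 0 -0.025 255; 0 0 0 0 255; 0 0 0 0 255"}}

```text
time_s: 5.95
tool_pos: [0.5332, 0.2559, 0.2393]
tool_rot: [179.9, -0.0, 96.2]
force: [0.3, 0.5, -0.3]
grip_width: 0.0008
grasp_force: 0.0
```

Run:
```python
from cell import cams,telemetry
import cv2,numpy as np
p=telemetry.get_obs()["tool_pos"][:2]-[.5486,.1138];print(np.hypot(*p),np.degrees(np.arctan2(p[1],p[0])))
a=cams.read_camera("top")[120:320,170:390];s=cams.read_camera("scene")[170:350,200:400]
cv2.imwrite("pics/e.png",cv2.hconcat([cv2.resize(a,(400,364)),cv2.resize(s,(400,364))]))
```

```text
0.14291416948042912 96.18005356060806
```

View pics/e.png

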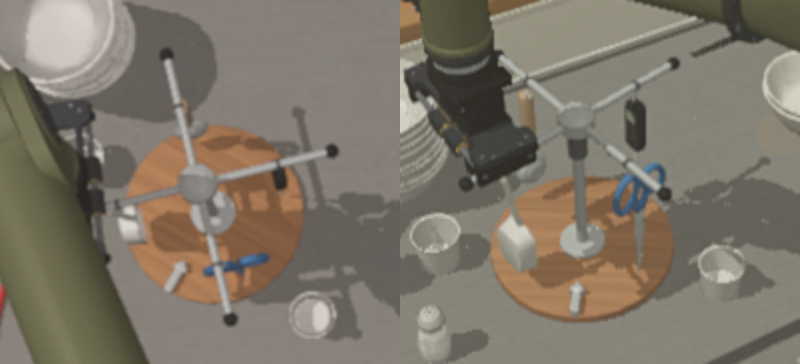

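The head follows. The balls are now at spoon (167,54), probe (333,151) and scissors (229,318) in the left half, and the tab runs from (173,285) to (184,265). I'll compute the finger-to-spoke offset.

Run:
```python
from h import *
f=lambda x,y,z:ray("top",(170+x/1.8182,120+y/1.82),z)[:2]
c=np.array([.5486,.1138])
for n,q,o in(("spoon",(167,54,.25),90),("probe",(333,151,.25),180),("sci",(229,318,.25),-90),("tabin",(184,265,.029),0),("tabout",(171,288,.029),0)):
    p=f(*q)-c;print(n,np.hypot(*p).round(3),((np.degrees(np.arctan2(p[1],p[0]))+o)%360).round(1))
```

```text
spoon 0.167 102.2
probe 0.169 102.0
sci 0.167 102.5
tabin 0.087 152.3
tabout 0.124 151.5
```

Call:
{"method": "arm_command", "body": {"series": "-0.1 -3.5 0 -0.025 255; -0.2 -7.1 0 -0.05 255; -0.2 -7.1 0 -0.05 255; -0.2 -7.1 0 -0.05 255; -0.2 -7.1 0 -0.05 255; -0.2 -7.1 0 -0.05 255; -0.2 -7.1 0 -0.05 255; -0.2 -7.1 0 -0.05 255; -0.2 -7.1 0 -0.05 255; -0.2 -7.1 0 -0.05 255; -0.2 -7.1 0 -0.05 255; -0.2 -7.1 0 -0.05 255; -0.2 -7.1 0 -0.05 255; -0.2 -7.1 0 -0.05 255; -0.2 -7.1 0 -0.05 255; -0.2 -7.1 0 -0.05 255; -0.1 -5 0 -0.035 255; 0 -2.8 0 -0.02 255; 0 0 0 0 255; 0 0 0 0 255"}}

```text
time_s: 7.72
tool_pos: [0.434, 0.1982, 0.2386]
tool_rot: [180.0, -0.0, 143.8]
force: [-0.0, -0.2, -0.4]
grip_width: 0.0003
grasp_force: 0.0
```

Run:
```python
from cell import cams,telemetry
import cv2,numpy as np
p=telemetry.get_obs()["tool_pos"][:2]-[.5486,.1138];print(np.hypot(*p),np.degrees(np.arctan2(p[1],p[0])))
a=cams.read_camera("top")[120:320,170:390];s=cams.read_camera("scene")[170:350,200:400]
cv2.imwrite("pics/f.png",cv2.hconcat([cv2.resize(a,(400,364)),cv2.resize(s,(400,364))]))
```

```text
0.142343228955736 143.63819070374439
```

View pics/f.png

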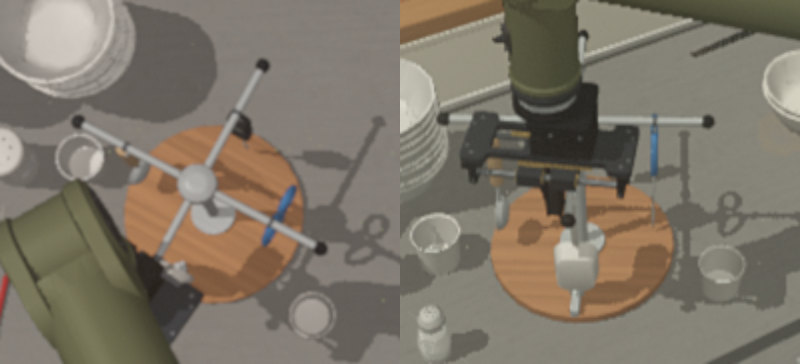

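The scoop now hangs over the tab. The balls are at spoon (78,122), probe (263,66) and scissors (320,248).

Run:
```python
from h import *
c=np.array([.5486,.1138])
for q,o in(((78,122),90),((263,66),180),((320,248),-90)):
    p=ray("top",(170+q[0]/1.8182,120+q[1]/1.82),.25)[:2]-c;print(((np.degrees(np.arctan2(p[1],p[0]))+o)%360).round(1))
```

```text
151.1
150.0
150.6
```

Call:
{"method": "arm_command", "body": {"series": "0 4 0 0 255; 0 8 0 0 255; 0 10 0 0 255; 0 0 0 0 255; 0 0 -10 0 255; 0 0 -20 0 255; 0 0 -30 0 255; 0 0 -30 0 255; 0 25 0 0 255; 0 25 0 0 255; 0 25 0 0 255; 0 25 0 0 255; 0 25 0 0 255; 0 25 0 0 255; 0 25 0 0 255; 0 25 0 0 255; 0 0 0 0 255; 0 0 0 0 255"}}

```text
time_s: 9.32
tool_pos: [0.565, 0.3782, 0.3276]
tool_rot: [-179.9, -0.0, 143.9]
force: [-0.3, -1.0, 0.7]
grip_width: 0.0004
grasp_force: 0.0
```

The spokes measure about 150.5° and the tab is between 148° and 152°. One last check with the arm clear.

Run:
```python
from cell import cams
import cv2
a=cams.read_camera("top")[120:320,170:390];s=cams.read_camera("scene")[170:350,200:400]
cv2.imwrite("pics/g.png",cv2.hconcat([cv2.resize(a,(400,364)),cv2.resize(s,(400,364))]))
```

```text
(no output)
```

View pics/g.png

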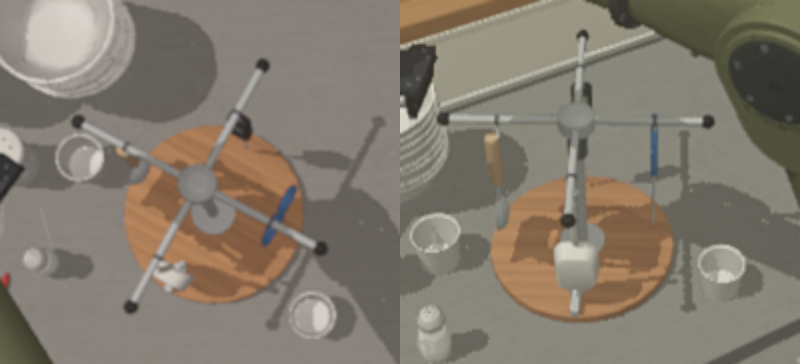

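The head stayed where it was left, with the balls unmoved at (78,122), (263,66), (320,248) and (131,307). The scoop is over the tab, the arm is clear and the bystanders are in place.

```bash
python3 -c "
from cell import env
print(env.sign_off())"
```

```text
the job is handed in; nothing more can be done
None
```

The job is handed in: the flour scoop hangs above the serving tab, within about 2° by camera measurement, with the head at rest, the arm clear and the cups, bowls and shakers in view undisturbed; the hand-in returned no verdict.

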